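# Set a scored glass plate on the snapping ledge

## Robot

A 6-joint arm with a two-finger parallel gripper is mounted at the origin on a cart in front of the work surface, level with it; the furniture and walls round the work are solid. World frame = base frame: x ahead of the robot, y to its left, z up, the work surface at z = 0. Lengths are in m, angles in rad, forces in N, time in s.
With the tool pointing down it reaches from about 0.375 to 0.75 m from the base axis. Payload 9 kg.
Tool frame: the origin (TCP) lies between the finger pads; the fingertips stand 25 mm ahead of it and the grasp point (between the pads) lies 6 mm ahead of it (ctrl.tips_ahead is the distance from the TCP to the fingertips, in m); z points along the fingers, y is the line along which they close (so a half turn about z gives the same grasp; the last joint's range is limited). The gripper opens to 85 mm and grips with 20 to 120 N. Pads are 22 mm wide; open, the fingers measure 114 mm over their backs; the gripper's body (76 mm by 85 mm) begins 54 mm behind the grasp point. The pads swing forward as they close: fully open they stand 13 mm farther back than shut.
Start: joints at [-1.48, 0.104, 0.097, 1.564, 0, 1.353], TCP at [0.182, -0.572, 0.256] pointing down, gripper open.
Joint ranges: [-2.99, 2.99], [-0.84, 1.86], [-1.1, 1.16], [-1.84, 2.11], [-1.51, 1.56], [-3.14, 3.14]. Speed limits (rad/s): [2.22, 2.22, 2.57, 3.14, 3.14, 3.14].

## Interface

Orientations are given as a unit quaternion [x, y, z, w].
In Python, from bench import ctrl gives the robot as it stands.
- The arm moves only by the tool servo_tool, never from a script. Its arguments are lists of equal length, an entry for each row: "dp": the shift along the tool's x, y, z in mm, a list of three; "twist": the turn about the tool's z in rad. In form: {"dp": [[dx, dy, dz], ...], "twist": [twist, ...]}. A call has 1 to 10 rows; each row shifts and turns the commanded pose from where the row before left it, along the tool's axes as they then stand; what a row does not reach is not made up. A row lasts 1/10 s, in which the tool goes at most 50 mm and 8.59 degrees, less where a joint would pass 70% of its speed; a pose out of reach is approached as far as the arm can. A call with a gripper value outside its range is refused whole. "claw" is the gripper's target within -1 to 1 (fully open at 1, half-way at 0, shut at -1), set as the call begins (left out, the last holds). The fingers move at their own pace and stop on an object; "grip_force" is the grip in N (left out, the last holds). Time passes only in rows, so rows that do not move let the fingers close. It gives the time, the measured TCP pose, the force, the opening and the grip force at its end, in the units of the state.
- ctrl.get_obs(): the state, without advancing time (a new reading comes with each control period).
- ctrl.get_image(name): name is "scene" or "top" or "wrist"; returns (picture, depth): 384x512x3 uint8, red, green, blue; 384x512 float32, m along the optical axis (not along the pixel's ray), 0 where there is no reading.
- ctrl.calibration(name): a dict with "fov_y" (degrees; the focal length in pixels is half the picture's height over the tangent of half this angle, whatever the lens; pixels are square), "cx", "cy" (the principal point, pixels), "rvec" (rotation vector, rad) and "tvec" (3), from world to camera coordinates, as OpenCV has them. Camera axes: x right, y down, z forward; pixel columns grow to the right and rows downward; lengths in m; the calibration is good to about 2 mm. A picture is of the moment at which its call begins: read the wrist's pose just before it. calibration takes no time and is no camera call; for the wrist camera it gives the pose at the moment of the call.
- ctrl.hand_in(): hands the job in; it is judged then, once.
The state is a dict: "time_s": time; "joint_pos": joint angles; "dq": joint speeds; "effort": joint torques, N m; "ee_pos": TCP position; "ee_rot": TCP orientation; "ft_force": force on the tool from outside, world axes, zero at the start; "moment": the same for the moment, N m; "grip_width": finger opening in m; "finger_force": force on a finger pad.
Only numpy, scipy, OpenCV 4.12 (cv2) and the standard library are available. Lean on these libraries where they do the work, as an engineer would, in place of code of your own. Each camera call takes 0.05 s, during which the arm holds its last target. There are 200 camera calls.

## Task

A scored glass plate has to be made ready for snapping. Push the white plate back against the fence of the grey snapping jig and slide it along the fence until its dark scored line lies right over the edge of the ledge at the jig's right-hand end, so that the strip beyond the line sticks out; then press the raised hold-down bar down onto the plate. Only slide the plate, never lift or tip it, and leave the loose things round the jig where they are.

Things in the scene. Friction and masses are not known exactly. Their poses are not given: they have to be found in the camera images.
- jig: snapping jig, fixed; origin at bench level, x away from the robot, y to its left, z up (turned with the jig). Grey deck, top at z = +42 mm, x = -80 to +90, y = -140 to +140 mm. Aluminium fence on its back: front face x = +60, y = -98 to +138, 12 mm high above the deck. The snapping ledge is the deck's right-hand end, y = -140 mm, edged with a steel strip
- ledge (a point): middle of the upper edge of the ledge (jig x = +10, y = -140, z = +42 mm); axes as the jig's: -y points out over the drop
- plate: the loose glass plate with a white top, 100 (x) by 200 (y) by 6 mm thick, 0.17 to 0.34 kg, lying on the deck. Origin at the centre of its underside, z up; its axes are roughly those of the jig. The scored line runs across it along x at y = -65 mm, 35 mm from its -y end. Starts clear of the fence, a little turned, the line well inside the ledge
- score (a point): middle of the dark scored line, on the plate's upper face (plate x = 0, y = -65, z = +6 mm)
- score_back (a point): back end of the scored line, on the plate's back edge (plate x = +50, y = -65 mm)
- tail_back (a point): back left corner of the plate (plate x = +50, y = +100 mm)
- bar (a joint): angle of the hold-down bar, rad: about 0 lying on the plate, grows as it is raised; 0.7 to 1.05 at the start. The stiff hinge keeps the bar at whatever angle it is left; moving it takes about 1 N at the thumb pad. The bar is 22 mm wide and reaches 144 mm forward (towards jig -x) from its hinge
- bar_hinge (a point): hinge axis of the bar (jig x = +79, y = -115, z = +54.3 mm); the axis runs along the jig's y
- thumb_pad (a point): middle of the upper face of the red thumb pad at the bar's free end, 30 mm long by 26 mm wide; with the bar at angle 0 it lies 133 mm in front of the hinge axis and 12.5 mm above it, and it swings up and back about the hinge
- sample_bottle: small clear glass bottle, 58 mm across, 103 mm high; loose bystander, origin at the centre of its underside
- marker_pen: white and red marker pen, 135 mm long, lying; loose bystander, origin at the centre of its underside
- petri_dish: round glass dish with lid, 94 mm across, 18 mm high; loose bystander, origin at the centre of its underside
- timer: white bench timer, 66x60x18 mm; loose bystander, origin at the centre of its underside
- rubber_bung_a: red rubber bung, 32 mm across, 26 mm high; loose bystander, origin at the centre of its underside
- rubber_bung_b: smaller red rubber bung, 25 mm across, 21 mm high; loose bystander, origin at the centre of its underside

How it is judged:
On the way:
1. with the bar still raised, the plate lies against the fence and its scored line is over the ledge's edge (y of score in the frame of ledge between -0.005 and 0.005 m and x of score_back in the frame of jig between 0.0565 and 0.0635 m and x of tail_back in the frame of jig between 0.0565 and 0.0635 m and value of joint bar above 0.4 rad), for 0.2 s.
At the end, for the whole second after the job is handed in: The scored line lies over the ledge's edge within 5 mm, the plate's back edge lies along the fence within 3.5 mm at the line and at the far corner, the plate lies flat and still on the deck, and the hold-down bar is down on it (angle below 0.035 rad) (y of score in the frame of ledge between -0.005 and 0.005 m and x of score_back in the frame of jig between 0.0565 and 0.0635 m and x of tail_back in the frame of jig between 0.0565 and 0.0635 m and z of plate in the frame of jig between 0.039 and 0.045 m and angle between plate's own z axis and vertical below 0.03 rad and value of joint bar below 0.035 rad and linear speed of plate below 0.01 m/s); the robot touches nothing.
It fails at once if the plate is lifted off the deck or tipped (z of plate in the frame of jig above 0.052 m or angle between plate's own z axis and vertical above 0.1 rad).
It fails at once if a loose bystander is shifted by more than 25 mm (distance of any of sample_bottle, marker_pen, petri_dish, timer, rubber_bung_a, rubber_bung_b from where it was at the start of the episode above 0.025 m).
It also fails if it takes over 64 s, if anything falls off the work surface, if the arm or the gripper's body presses on something with over 40 N, if the wrist force passes 120 N, or if a joint passes its speed limit or range.

## Working session

There is one attempt and no reset: what is moved stays moved. The work goes in short steps, Python scripts to look and compute and a tool call to move; the robot and the scene stay as the last step left them, time stands still between calls to the robot, and variables do not carry over. Pictures are saved under pics/ and viewed, at most 10 in all, crops included, and the job is handed in when it is done.

Besides the shell and the picture viewer there is one more tool, called after "Call:" as name(argument=value, ...), one argument or row to a line, values as JSON. servo_tool: Moves the arm, as the interface text tells. Its arguments: {"type":"object","properties":{"dp":{"type":"array"},"twist":{"type":"array"},"claw":{"type":"number"},"grip_force":{"type":"number"}},"required":["dp","twist"]}

```bash
mkdir -p pics; ls; cat > h.py <<'E'
import numpy as np, cv2
from bench import ctrl
def cam(n):
    c=ctrl.calibration(n); f=192/np.tan(np.radians(c['fov_y'])/2)
    R=cv2.Rodrigues(np.array(c['rvec'],float))[0]; t=np.array(c['tvec'],float)
    return f,c['cx'],c['cy'],R,t
def ray(C,u,v,z):
    f,cx,cy,R,t=C; d=R.T@np.array([(u-cx)/f,(v-cy)/f,1]); o=-R.T@t
    return o+d*(z-o[2])/d[2]
def proj(C,P):
    f,cx,cy,R,t=C; p=R@np.array(P)+t; return f*p[0]/p[2]+cx,f*p[1]/p[2]+cy
def pts(C,D):
    f,cx,cy,R,t=C; v,u=np.mgrid[:384,:512]; P=np.stack([(u-cx)/f*D,(v-cy)/f*D,D],-1)
    return (P-t)@R
E
python3 - <<'E'
from h import *
print({k:np.round(v,3) for k,v in ctrl.get_obs().items()})
for n in ['top','scene']:
    C=cam(n); im,d=ctrl.get_image(n); np.savez(f'{n}0.npz',im=im,d=d)
    cv2.imwrite(f'pics/{n}0.png',cv2.resize(im[:,:,::-1],None,fx=1.5,fy=1.5)); print(n,C[0],-C[3].T@C[4],C[3])
E
```

```text
pics
{'time_s': np.float64(0.0), 'joint_pos': array([-1.48 ,  0.105,  0.096,  1.564, -0.   ,  1.353]), 'dq': array([-0.   ,  0.001, -0.   ,  0.   ,  0.003, -0.001]), 'effort': array([ 2.0000e-03, -5.5694e+01,  5.0365e+01,  1.7000e-02, -0.0000e+00,
        0.0000e+00]), 'ee_pos': array([ 0.182, -0.571,  0.255]), 'ee_rot': array([ 0.988,  0.154,  0.   , -0.001]), 'ft_force': array([ 0.247,  0.081, -0.166]), 'moment': array([-0.008,  0.005, -0.074]), 'finger_force': np.float64(0.0), 'grip_width': np.float64(0.085)}
top 385.2975761941588 [ 0.32176829 -0.03443929  1.49810775] [[-0.01668686 -0.99982686 -0.0082341 ]
 [-0.98953655  0.01769439 -0.14319329]
 [ 0.1433142   0.0057585  -0.98966049]]
scene 410.33232922165286 [-0.1111267   0.71929197  1.2083529 ] [[-0.76109602 -0.64863807  0.0012224 ]
 [-0.49732402  0.5823359  -0.64308143]
 [ 0.41641525 -0.49005464 -0.76579683]]
```

View pics/top0.png

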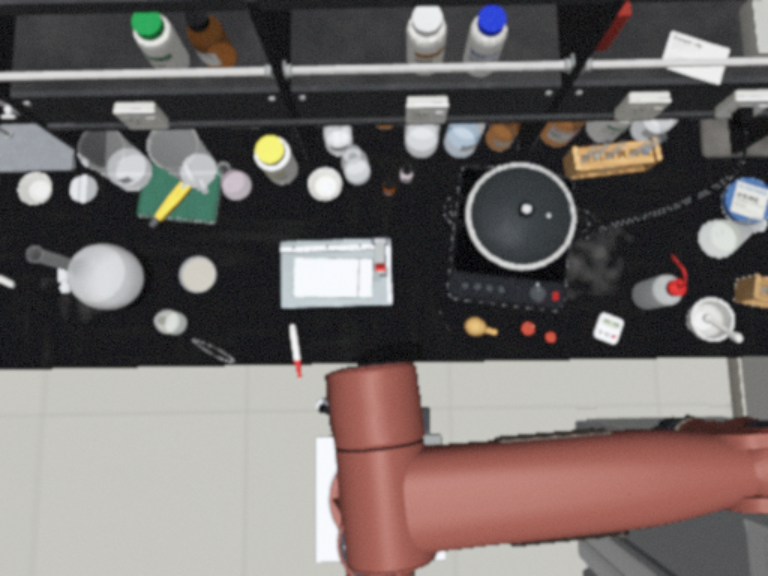

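View pics/scene0.png

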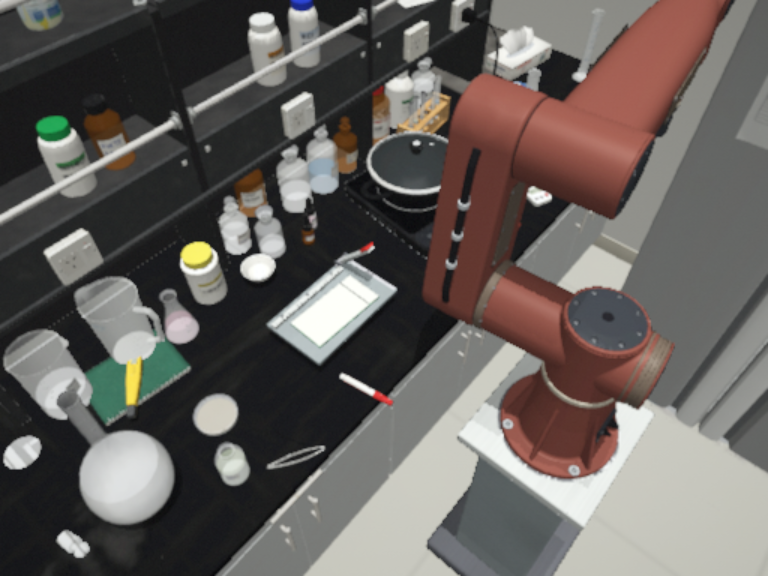

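The top view shows the jig at about (280–392, 238–308) in the 1.5x picture. The white plate is at (293–372, 258–298), with the scored line near x=360 and the red thumb pad at (380, 268). The pen lies in front at (296, 350). The scene view shows the bar raised.

```bash
python3 - <<'E'
from h import *
z=np.load('top0.npz'); im=z['im']; C=cam('top')
for n,(u,v),h in [('BL',(280,241),.042),('BR',(391,238),.042),('FR',(392,304),.042),('FL',(281,308),.042),('pBL',(294,260),.048),('pBR',(371,259),.048),('pFR',(373,297),.048),('pFL',(294,299),.048),('pad',(380,268),.14),('pen1',(293,324),.01),('pen2',(299,375),.01)]:
    print(n,np.round(ray(C,u/1.5,v/1.5,h),3))
print(np.round(ctrl.get_obs()['joint_pos'],2)); W=cam('wrist'); print('wrist',W[0],-W[3].T@W[4],W[3])
c=im[150:215,175:275]; cv2.imwrite('pics/c.png',cv2.resize(c[:,:,::-1],None,fx=8,fy=8,interpolation=cv2.INTER_CUBIC))
E
```

```text
BL [0.646 0.242 0.042]
BR [ 0.648 -0.044  0.042]
FR [ 0.478 -0.043  0.042]
FL [0.472 0.238 0.042]
pBL [0.594 0.205 0.048]
pBR [0.593 0.008 0.048]
pFR [0.496 0.004 0.048]
pFL [0.494 0.204 0.048]
pad [ 0.554 -0.016  0.14 ]
pen1 [0.434 0.213 0.01 ]
pen2 [0.304 0.197 0.01 ]
[-1.48  0.1   0.1   1.56  0.    1.35]
wrist 266.38874964267757 [ 0.25268133 -0.54882353  0.37362719] [[ 3.04478164e-01 -9.52518964e-01 -8.19604291e-04]
 [-9.11895034e-01 -2.91740886e-01  2.88677507e-01]
 [-2.75209912e-01 -8.71486041e-02 -9.57426042e-01]]
```

View pics/c.png

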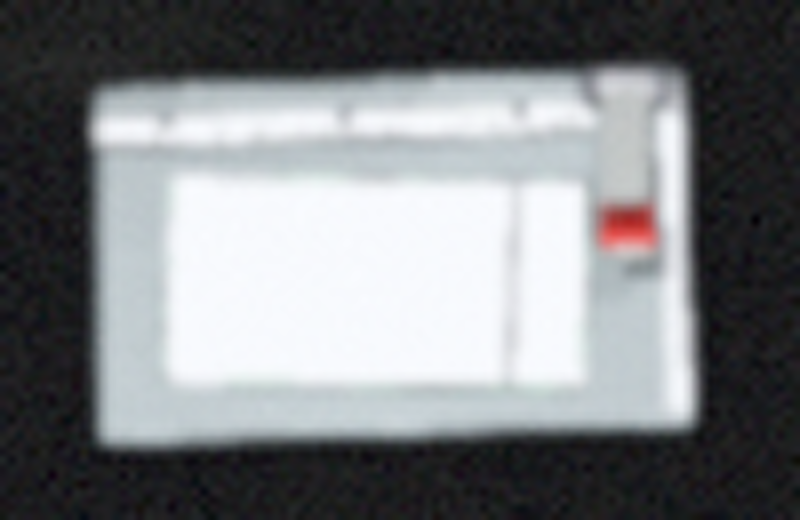

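The crop shows the scored line vertical at about x=514 of 800, the plate spanning x 167–585, and the bar with its red pad at (628, 228). That is good enough for the approach, so I'll move over the jig and look with the wrist camera.

Call:
servo_tool(
  dp=[
    [29,-19,0],
    [29,-19,0],
    [29,-19,0],
    [29,-19,0],
    [29,-19,0],
    [29,-19,0],
    [29,-19,0],
    [29,-19,0],
    [29,-19,0],
    [29,-19,0],
  ],
  twist=[0,0,0,0,0,0,0,0,0,0],
)

```text
time_s: 1.1
ee_pos: [0.4015, -0.3011, 0.256]
ee_rot: [0.988, 0.154, -0.0, -0.0]
ft_force: [1.0, -0.4, 0.4]
grip_width: 0.0854
finger_force: 0.0
```

Call:
servo_tool(
  dp=[
    [16,-37,0],
    [16,-37,0],
    [16,-37,0],
    [16,-37,0],
    [16,-37,0],
    [16,-37,0],
    [16,-37,0],
    [16,-37,0],
    [16,-37,0],
    [16,-37,0],
  ],
  twist=[0,0,0,0,0,0,0,0,0,0],
)

```text
time_s: 2.1
ee_pos: [0.4406, 0.1003, 0.2561]
ee_rot: [0.988, 0.154, 0.0, 0.0]
ft_force: [0.5, -0.3, 0.5]
grip_width: 0.0854
finger_force: 0.0
```

Call:
servo_tool(
  dp=[
    [0,0,0],
    [0,0,0],
    [0,0,0],
    [0,0,0],
    [0,0,0],
    [0,0,0],
    [0,0,0],
    [0,0,0],
    [0,0,0],
    [0,0,0],
  ],
  twist=[-0.14,-0.14,-0.14,-0.14,-0.14,-0.14,-0.14,-0.14,-0.14,0],
)

```text
time_s: 3.1
ee_pos: [0.4407, 0.0986, 0.256]
ee_rot: [0.707, 0.707, -0.0, -0.0]
ft_force: [0.2, 0.8, -0.1]
grip_width: 0.0855
finger_force: 0.0
```

```bash
cat >> h.py <<'E'
def head():
    o=ctrl.get_obs(); from scipy.spatial.transform import Rotation as R
    X=R.from_quat(o['ee_rot']).as_matrix(); return np.array(o['ee_pos']),X,np.arctan2(X[1,0],X[0,0]),o
E
python3 - <<'E'
from h import *
p,X,h,o=head(); print(p,h,o['time_s'],np.round(o['joint_pos'],2))
C=cam('wrist'); im,d=ctrl.get_image('wrist'); import pickle; pickle.dump((C,im,d),open('w1.pkl','wb'))
cv2.imwrite('pics/w1.png',cv2.resize(im[:,:,::-1],None,fx=1.5,fy=1.5))
E
```

```text
[0.4407211  0.09864226 0.25595292] 1.5708750731490688 3.1 [-0.07 -0.35 -0.33  1.6  -0.    1.5 ]
```

View pics/w1.png

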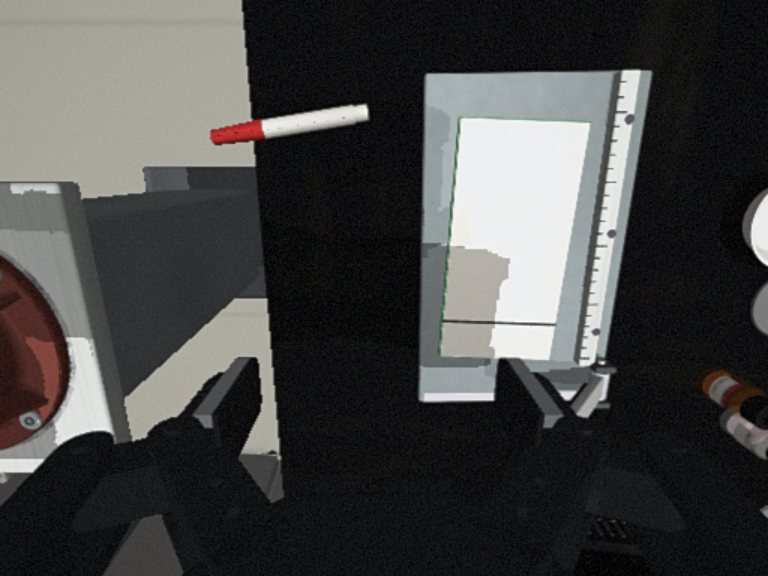

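The wrist view shows, in the 1.5x picture, deck front corners at (425,73) and (419,402), plate corners at (460,117), (590,123), (550,360) and (439,357), the scored line from (441,321) to (556,325), and the fence front face from (618,70) to (578,362).

```bash
python3 - <<'E'
from h import *
import pickle
C,im,d=pickle.load(open('w1.pkl','rb')); P=pts(C,d)
P0={}
for n,(u,v),h in [('dFL',(425,73),.042),('dFR',(419,402),.042),('fenceL',(618,70),.054),('fenceR',(580,362),.054),('pFL',(460,117),.048),('pBL',(590,123),.048),('pBR',(550,360),.048),('pFR',(439,357),.048),('sF',(441,321),.048),('sB',(556,325),.048)]:
    P0[n]=ray(C,u/1.5,v/1.5,h)[:2]; print(n,np.round(P0[n],4), 'depth pt',np.round(P[int(v/1.5)+(3 if 'L' in n else -3),int(u/1.5)+(3 if n[1]=='F' else -3)],3))
a=P0['dFL']-P0['dFR']; print('yaw front',np.arctan2(-a[0],a[1]),np.hypot(*a)); a=P0['fenceL']-P0['fenceR']; print('yaw fence',np.arctan2(-a[0],a[1]),np.hypot(*a))
a=P0['pFL']-P0['pFR'];b=P0['pBL']-P0['pBR'];print('plate yaw',np.arctan2(-a[0],a[1]),np.arctan2(-b[0],b[1]),np.hypot(*a))
yw=np.arctan2(-(P0['dFL']-P0['dFR'])[0],(P0['dFL']-P0['dFR'])[1])
E=np.array([[np.cos(yw),-np.sin(yw)],[np.sin(yw),np.cos(yw)]])
J=(P0['dFL']+P0['dFR'])/2+E@[.08,0]; print('jig',J)
for n in P0: print(n,np.round(E.T@(P0[n]-J)*1e3,1))
E
```

```text
dFL [0.4763 0.2404] depth pt [0.479 0.238 0.043]
dFR [ 0.4804 -0.04  ] depth pt [ 0.484 -0.035  0.043]
fenceL [0.6134 0.24  ] depth pt [0.616 0.24  0.044]
fenceR [0.6203 0.0083] depth pt [0.619 0.01  0.047]
pFL [0.5031 0.2094] depth pt [0.506 0.206 0.049]
pBL [0.6017 0.2053] depth pt [0.599 0.202 0.048]
pBR [0.5963 0.0072] depth pt [0.591 0.012 0.049]
pFR [0.4963 0.0101] depth pt [0.441 0.172 0.374]
sF [0.4964 0.0447] depth pt [0.5   0.049 0.048]
sB [0.5973 0.041 ] depth pt [0.592 0.046 0.049]
yaw front 0.014794929596573091 0.2804493937634751
yaw fence 0.02954994591540112 0.23178538295900128
plate yaw -0.034193009368415114 -0.027307284089170224 0.19947600994354367
jig [0.55834012 0.10141731]
dFL [-80.  140.2]
dFR [ -80.  -140.2]
fenceL [ 57.1 137.7]
fenceR [ 60.5 -94. ]
pFL [-53.7 108.8]
pBL [ 44.9 103.2]
pBR [ 36.6 -94.8]
pFR [-63.4 -90.4]
sF [-62.7 -55.8]
sB [ 38.1 -60.9]
```

```bash
python3 - <<'E'
from h import *
print(ctrl.tips_ahead)
p,X,h,o=head()
yw=.02;E=np.array([[np.cos(yw),-np.sin(yw)],[np.sin(yw),np.cos(yw)]]);J=np.array([.5585,.1015])
for j in [(-100,5),(-76,5),(-51,5)]: print(j,J+E@(np.array(j)/1e3))
E
```

```text
0.025
(-100, 5) [0.45842001 0.10449913]
(-76, 5) [0.48241521 0.1049791 ]
(-51, 5) [0.50741021 0.10547907]
```

Call:
servo_tool(
  dp=[
    [0,0,0],
    [0,0,0],
    [0,0,0],
    [0,0,0],
    [0,0,0],
    [0,0,0],
    [0,0,0],
    [0,0,0],
    [0,0,0],
    [0,0,0],
  ],
  twist=[-0.14,-0.14,-0.14,-0.14,-0.14,-0.14,-0.14,-0.14,-0.14,-0.14],
)

```text
time_s: 4.15
ee_pos: [0.4408, 0.0986, 0.2561]
ee_rot: [0.086, 0.996, -0.0, -0.0]
ft_force: [0.8, -0.1, -0.2]
grip_width: 0.0853
finger_force: 0.0
```

Call:
servo_tool(
  dp=[
    [0,0,0],
    [0,0,0],
    [0,0,0],
  ],
  twist=[-0.14,-0.05,0],
)

```text
time_s: 4.45
ee_pos: [0.4408, 0.0986, 0.2562]
ee_rot: [-0.007, 1.0, -0.0, -0.0]
ft_force: [0.1, -0.3, -0.6]
grip_width: 0.0855
finger_force: 0.0
```

Call:
servo_tool(
  dp=[
    [-14,2,20],
    [-14,2,20],
    [-14,1,20],
    [0,0,25],
    [0,0,25],
    [0,0,25],
    [0,0,25],
    [0,0,16],
    [0,0,0],
    [0,0,0],
  ],
  twist=[0,0,0,0,0,0,0,0,0,0],
)

```text
time_s: 5.45
ee_pos: [0.4828, 0.1043, 0.0806]
ee_rot: [-0.007, 1.0, -0.0, -0.0]
ft_force: [-0.1, -1.2, 0.4]
grip_width: 0.0855
finger_force: 0.0
```

```bash
python3 - <<'E'
from h import *
p,X,h,o=head(); print(p,h)
C=cam('wrist'); im,d=ctrl.get_image('wrist'); import pickle; pickle.dump((C,im,d),open('w2.pkl','wb'))
cv2.imwrite('pics/w2.png',cv2.resize(im[:,:,::-1],None,fx=1.5,fy=1.5))
P=pts(C,d); print([np.round(proj(C,(*p[:2],z)),0) for z in (.042,.055,.068)])
# finger tips by depth: points between z .045 and .1 near TCP
for s in (1,-1):
    m=(abs(P[...,0]-p[0])<.03)&(abs(P[...,1]-p[1]-s*.05)<.025)&(P[...,2]>.05)&(P[...,2]<.12)
    q=P[m]; print(s,m.sum(), np.round(q.min(0),3) if m.sum() else '', np.round(q.max(0),3) if m.sum() else '')
E
```

```text
[0.48276682 0.10432745 0.08062145] -3.126904098788679
[array([251., 231.]), array([251., 241.]), array([251., 252.])]
1 3357 [0.468 0.138 0.05 ] [0.511 0.179 0.12 ]
-1 3365 [0.469 0.03  0.05 ] [0.51  0.066 0.12 ]
```

View pics/w2.png

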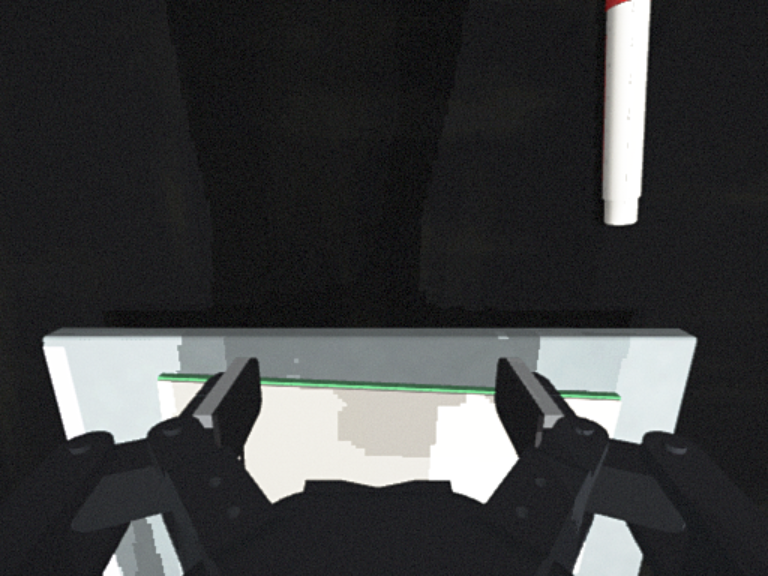

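The view from the robot side shows the plate's green front edge at (160,377)–(620,397) and the open fingers ending near (250,358) and (505,358), still above the deck. I'll read the tip height from the depth already taken.

```bash
python3 - <<'E'
from h import *
import pickle
C,im,d=pickle.load(open('w2.pkl','rb')); P=pts(C,d)
for u in (160,166,170,335,340,345):
    print(u,[(v,*np.round(P[v,u]*1e3,0)) for v in range(236,262,4)])
E
```

```text
160 [(236, np.float64(487.0), np.float64(45.0), np.float64(42.0)), (240, np.float64(473.0), np.float64(58.0), np.float64(75.0)), (244, np.float64(472.0), np.float64(59.0), np.float64(80.0)), (248, np.float64(473.0), np.float64(60.0), np.float64(84.0)), (252, np.float64(473.0), np.float64(62.0), np.float64(88.0)), (256, np.float64(475.0), np.float64(62.0), np.float64(88.0)), (260, np.float64(476.0), np.float64(62.0), np.float64(89.0))]
166 [(236, np.float64(487.0), np.float64(49.0), np.float64(42.0)), (240, np.float64(473.0), np.float64(61.0), np.float64(75.0)), (244, np.float64(474.0), np.float64(61.0), np.float64(78.0)), (248, np.float64(475.0), np.float64(62.0), np.float64(79.0)), (252, np.float64(477.0), np.float64(62.0), np.float64(80.0)), (256, np.float64(479.0), np.float64(62.0), np.float64(80.0)), (260, np.float64(481.0), np.float64(62.0), np.float64(81.0))]
170 [(236, np.float64(486.0), np.float64(52.0), np.float64(43.0)), (240, np.float64(474.0), np.float64(62.0), np.float64(73.0)), (244, np.float64(477.0), np.float64(61.0), np.float64(72.0)), (248, np.float64(479.0), np.flo
[... 854 characters left out ...]
), (248, np.float64(472.0), np.float64(147.0), np.float64(83.0)), (252, np.float64(473.0), np.float64(147.0), np.float64(84.0)), (256, np.float64(475.0), np.float64(147.0), np.float64(84.0)), (260, np.float64(477.0), np.float64(147.0), np.float64(85.0))]
345 [(236, np.float64(485.0), np.float64(165.0), np.float64(43.0)), (240, np.float64(471.0), np.float64(152.0), np.float64(75.0)), (244, np.float64(471.0), np.float64(151.0), np.float64(79.0)), (248, np.float64(471.0), np.float64(149.0), np.float64(83.0)), (252, np.float64(471.0), np.float64(148.0), np.float64(87.0)), (256, np.float64(472.0), np.float64(147.0), np.float64(90.0)), (260, np.float64(473.0), np.float64(147.0), np.float64(91.0))]
```

Call:
servo_tool(
  dp=[
    [0,0,8],
    [0,0,8],
    [0,0,6],
    [0,0,1],
    [0,0,1],
    [0,0,0],
  ],
  twist=[0,0,0,0,0,0],
)

```text
time_s: 6.1
ee_pos: [0.4828, 0.1043, 0.0563]
ee_rot: [-0.009, 1.0, -0.0, 0.0]
ft_force: [0.5, -0.5, -0.8]
grip_width: 0.0851
finger_force: 0.0
```

Call:
servo_tool(
  dp=[
    [0,0,1],
    [0,0,0],
    [0,0,0],
  ],
  twist=[0,0,0],
)

```text
time_s: 6.4
ee_pos: [0.4829, 0.1043, 0.0554]
ee_rot: [-0.009, 1.0, -0.0, 0.0]
ft_force: [0.2, 0.3, 0.7]
grip_width: 0.0851
finger_force: 0.0
```

Call:
servo_tool(
  dp=[
    [0,0,1],
    [0,0,0],
    [0,0,0],
  ],
  twist=[0,0,0],
)

```text
time_s: 6.7
ee_pos: [0.4828, 0.1044, 0.0543]
ee_rot: [-0.009, 1.0, -0.0, -0.0]
ft_force: [-0.3, -0.0, 0.0]
grip_width: 0.0856
finger_force: 0.0
```

Call:
servo_tool(
  dp=[
    [0,0,1],
    [0,0,0],
    [0,0,0],
  ],
  twist=[0,0,0],
)

```text
time_s: 7.0
ee_pos: [0.4829, 0.1043, 0.0538]
ee_rot: [-0.009, 1.0, -0.0, 0.0]
ft_force: [-2.3, -0.2, 6.0]
grip_width: 0.0854
finger_force: 3.0
```

Call:
servo_tool(
  dp=[
    [0,0,-2.5],
    [-2,0,0],
    [-3,0,0],
    [-3,0,0],
    [-3,0,0],
    [-3,0,0],
    [-3,0,0],
    [-3,0,0],
    [0,0,0],
  ],
  twist=[0,0,0,0,0,0,0,0,0],
)

```text
time_s: 7.9
ee_pos: [0.5033, 0.1047, 0.0558]
ee_rot: [-0.009, 1.0, -0.0, 0.0]
ft_force: [0.4, -0.7, 0.6]
grip_width: 0.0852
finger_force: 0.0
```

Call:
servo_tool(
  dp=[
    [-1,0,0],
    [-1,0,0],
    [0,0,0],
  ],
  twist=[0,0,0],
)

```text
time_s: 8.2
ee_pos: [0.5048, 0.1047, 0.0557]
ee_rot: [-0.009, 1.0, -0.0, -0.0]
ft_force: [-0.8, -0.5, -0.1]
grip_width: 0.0854
finger_force: 0.5
```

Call:
servo_tool(
  dp=[
    [-1,0,0],
    [-1,0,0],
    [0,0,0],
  ],
  twist=[0,0,0],
)

```text
time_s: 8.5
ee_pos: [0.5064, 0.1048, 0.0557]
ee_rot: [-0.009, 1.0, 0.0, -0.0]
ft_force: [-3.9, 1.8, 0.8]
grip_width: 0.0852
finger_force: 2.1
```

Call:
servo_tool(
  dp=[
    [-1,0,0],
    [-1,0,0],
    [0,0,0],
  ],
  twist=[0,0,0],
)

```text
time_s: 8.8
ee_pos: [0.5068, 0.105, 0.0554]
ee_rot: [-0.009, 1.0, 0.0, -0.002]
ft_force: [-11.9, 0.9, 8.1]
grip_width: 0.0851
finger_force: 6.6
```

Call:
servo_tool(
  dp=[
    [5,0,0],
    [15,0,0],
    [10,0,-10],
    [0,0,-40],
    [0,0,-50],
    [0,0,-50],
    [-28,44,0],
    [-28,44,0],
    [-28,43,0],
    [0,0,0],
  ],
  twist=[0,0,0,0,0,0,0,0,0,0],
  claw=0,
)

```text
time_s: 9.8
ee_pos: [0.5593, 0.2358, 0.2027]
ee_rot: [-0.01, 1.0, 0.0, -0.001]
ft_force: [-0.3, -0.8, -0.6]
grip_width: 0.0428
finger_force: 0.0
```

Call:
servo_tool(
  dp=[
    [0,0,0],
    [0,0,0],
    [0,0,0],
    [0,0,0],
    [0,0,0],
    [0,0,0],
    [0,0,0],
    [0,0,0],
    [0,0,0],
    [0,0,0],
  ],
  twist=[0.14,0.14,0.14,0.14,0.14,0.14,0.14,0.14,0.14,0.14],
)

```text
time_s: 10.8
ee_pos: [0.558, 0.2316, 0.2061]
ee_rot: [0.64, 0.768, 0.0, 0.0]
ft_force: [0.4, -0.1, 0.3]
grip_width: 0.0426
finger_force: 0.0
```

Call:
servo_tool(
  dp=[
    [0,0,0],
    [0,0,0],
    [0,0,0],
  ],
  twist=[0.14,0.03,0],
)

```text
time_s: 11.1
ee_pos: [0.5579, 0.2316, 0.206]
ee_rot: [0.701, 0.713, 0.0, 0.0]
ft_force: [0.6, -0.1, 0.0]
grip_width: 0.0426
finger_force: 0.0
```

```bash
python3 - <<'E'
from h import *
p,X,h,o=head(); print(p,h,o['grip_width'],ctrl.tips_ahead,o['time_s'])
C=cam('wrist'); im,d=ctrl.get_image('wrist'); import pickle; pickle.dump((C,im,d),open('w3.pkl','wb'))
cv2.imwrite('pics/w3.png',cv2.resize(im[:,:,::-1],None,fx=1.5,fy=1.5))
E
```

```text
[0.55790118 0.23163187 0.20604695] 1.5883121803066866 0.04261530910523327 0.025 11.1
```

View pics/w3.png

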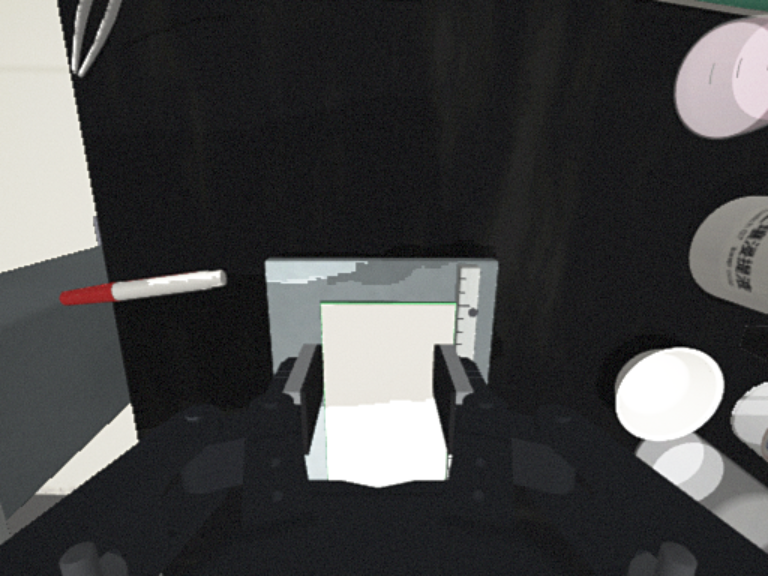

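Here the plate sits along the fence, with its left edge at v≈302 (u 321–457) and the deck's left end edge at v≈260 (u 266–497).

```bash
python3 - <<'E'
from h import *
import pickle
C,im,d=pickle.load(open('w3.pkl','rb'))
Q={n:ray(C,u/1.5,v/1.5,z)[:2] for n,(u,v),z in [('dFL',(266,260),.042),('dBL',(497,260),.042),('pFL',(321,302),.048),('pBL',(457,302),.048),('pBL0',(457,304),.042)]}
for n in Q: print(n,np.round(Q[n],4))
yw=.02;E=np.array([[np.cos(yw),-np.sin(yw)],[np.sin(yw),np.cos(yw)]])
J=(Q['dFL']+Q['dBL'])/2-E@[.005,.14]; print('J',J)
for n in Q: print(n,np.round(E.T@(Q[n]-J)*1e3,1))
print('tcp',E.T@(head()[0][:2]-J)*1e3)
E
```

```text
dFL [0.4778 0.2406]
dBL [0.6445 0.2435]
pFL [0.5176 0.2113]
pBL [0.6167 0.2131]
pBL0 [0.6181 0.2095]
J [0.55893408 0.10198256]
dFL [-78.4 140.2]
dBL [ 88.4 139.8]
pFL [-39.2 110.1]
pBL [ 60.  109.9]
pBL0 [ 61.3 106.3]
tcp [  1.51423762 129.67407925]
```

Call:
servo_tool(
  dp=[
    [4,6,30],
    [0,0,30],
    [0,0,30],
    [0,0,30],
    [0,0,8],
    [0,0,4],
    [0,0,2],
    [0,0,0],
  ],
  twist=[0,0,0,0,0,0,0,0],
)

```text
time_s: 11.95
ee_pos: [0.5644, 0.2361, 0.0733]
ee_rot: [0.701, 0.714, 0.001, 0.001]
ft_force: [0.1, -0.3, 0.5]
grip_width: 0.0425
finger_force: 0.0
```

Call:
servo_tool(
  dp=[
    [0,0,1],
    [0,0,1],
    [0,0,0],
  ],
  twist=[0,0,0],
)

```text
time_s: 12.25
ee_pos: [0.5637, 0.236, 0.0701]
ee_rot: [0.701, 0.713, 0.0, 0.0]
ft_force: [-0.2, 1.2, 0.2]
grip_width: 0.0429
finger_force: 0.0
```

Call:
servo_tool(
  dp=[
    [0,0,1],
    [0,0,1],
    [0,0,0],
  ],
  twist=[0,0,0],
)

```text
time_s: 12.55
ee_pos: [0.5634, 0.236, 0.0676]
ee_rot: [0.701, 0.713, -0.0, -0.0]
ft_force: [-0.6, -0.9, 0.6]
grip_width: 0.0427
finger_force: 0.0
```

Call:
servo_tool(
  dp=[
    [0,0,1],
    [0,0,1],
    [0,0,0],
  ],
  twist=[0,0,0],
)

```text
time_s: 12.85
ee_pos: [0.5634, 0.236, 0.0655]
ee_rot: [0.701, 0.713, -0.0, -0.0]
ft_force: [1.0, -1.2, -0.1]
grip_width: 0.0427
finger_force: 0.0
```

Call:
servo_tool(
  dp=[
    [0,0,1],
    [0,0,0],
    [0,0,0],
  ],
  twist=[0,0,0],
)

```text
time_s: 13.15
ee_pos: [0.5636, 0.236, 0.0652]
ee_rot: [0.701, 0.713, 0.0, 0.0]
ft_force: [-1.9, -0.7, 5.7]
grip_width: 0.0424
finger_force: 2.8
```

Call:
servo_tool(
  dp=[
    [0,0,1],
    [0,0,0],
    [0,0,0],
  ],
  twist=[0,0,0],
)

```text
time_s: 13.45
ee_pos: [0.5636, 0.236, 0.0652]
ee_rot: [0.701, 0.713, 0.0, 0.0]
ft_force: [-5.6, -1.8, 12.6]
grip_width: 0.0425
finger_force: 6.6
```

Call:
servo_tool(
  dp=[
    [0,0,-3.5],
    [-5,0,0],
    [-6,0,0],
    [-6,0,0],
    [-6,0,0],
    [-6,0,0],
    [-6,0,0],
    [-6,0,0],
    [-6,0,0],
    [-6,0,0],
  ],
  twist=[0,0,0,0,0,0,0,0,0,0],
)

```text
time_s: 14.45
ee_pos: [0.5644, 0.1825, 0.0672]
ee_rot: [0.701, 0.713, -0.0, -0.0]
ft_force: [-1.0, 1.5, -0.5]
grip_width: 0.0429
finger_force: 0.7
```

Call:
servo_tool(
  dp=[
    [-6,0,0],
    [-6,0,0],
    [-6,0,0],
    [-5,0,0],
    [-4,0,0],
    [-3,0,0],
    [-2,0,0],
    [-1,0,0],
    [0,0,0],
  ],
  twist=[0,0,0,0,0,0,0,0,0],
)

```text
time_s: 15.35
ee_pos: [0.5651, 0.1499, 0.0673]
ee_rot: [0.701, 0.713, -0.0, 0.0]
ft_force: [-1.0, 0.8, 0.3]
grip_width: 0.0427
finger_force: 0.3
```

```bash
python3 - <<'E'
from h import *
p,X,h,o=head(); print(p,h,o['time_s'])
C=cam('wrist'); im,d=ctrl.get_image('wrist'); import pickle; pickle.dump((C,im,d),open('w4.pkl','wb'))
cv2.imwrite('pics/w4.png',cv2.resize(im[:,:,::-1],None,fx=1.5,fy=1.5))
C=cam('top'); im,d=ctrl.get_image('top'); np.savez('top4.npz',im=im,d=d)
E
```

```text
[0.56514343 0.1499163  0.06730527] 1.588746876320532 15.35
```

View pics/w4.png

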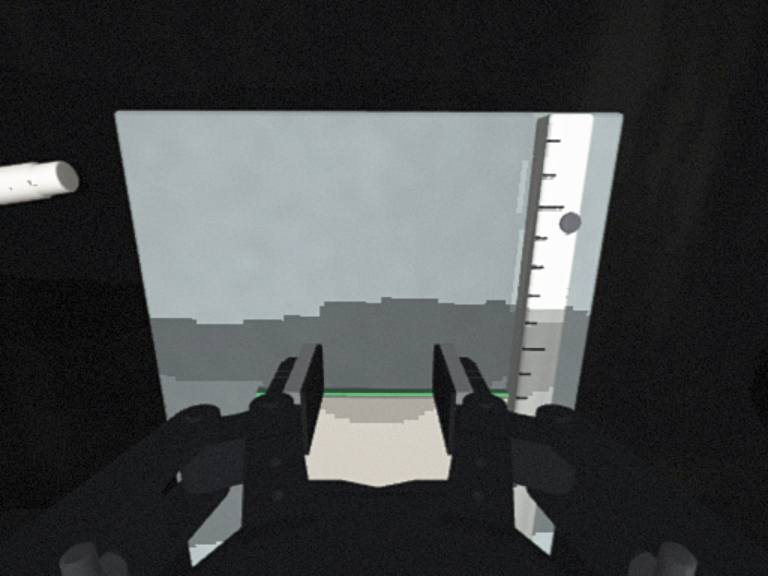

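The plate's green left edge is at v≈390–396 (u 258–508), still touching the fence. The deck's left end is at v≈112 (u 116–622).

```bash
python3 - <<'E'
from h import *
import pickle
C,im,d=pickle.load(open('w4.pkl','rb'))
# refine: green row & deck edge
I=im.astype(int); g=I[...,1]-np.maximum(I[...,0],I[...,2])
for u in (180,235,285,325):
    r=np.where(g[240:280,u]>25)[0]+240; e=np.abs(np.diff(I[60:90,u].sum(1))).argmax()+60.5
    print(u,r,e)
    if len(r):
        print('  top',ray(C,u,r.max()+.5,.048)[:2],'bot',ray(C,u,r.min()-.5,.042)[:2],'deck',ray(C,u,e,.042)[:2])
E
```

```text
180 [] 73.5
235 [261 262 263] 73.5
  top [0.5559168  0.13869818] bot [0.55555948 0.1370555 ] deck [0.5555059  0.24187747]
285 [261 262 263] 74.5
  top [0.58519164 0.13924136] bot [0.58600095 0.13762033] deck [0.58028142 0.2418812 ]
325 [] 74.5
```

Call:
servo_tool(
  dp=[
    [-2,0,0],
    [-3,0,0],
    [-3,0,0],
    [-2,0,0],
    [-1,0,0],
    [0,0,0],
    [0,0,0],
  ],
  twist=[0,0,0,0,0,0,0],
)

```text
time_s: 16.15
ee_pos: [0.5653, 0.1388, 0.0673]
ee_rot: [0.701, 0.713, -0.0, 0.0]
ft_force: [0.6, 0.5, 1.5]
grip_width: 0.0425
finger_force: 0.1
```

```bash
python3 - <<'E'
from h import *
import pickle
p,X,h,o=head(); print(p,h,o['time_s'])
C=cam('wrist'); im,d=ctrl.get_image('wrist')
I=im.astype(int); g=I[...,1]-np.maximum(I[...,0],I[...,2])
for u in (230,250,270,285):
    r=np.where(g[235:285,u]>25)[0]+235; e=np.abs(np.diff(I[30:95,u].sum(1))).argmax()+30.5
    if len(r): print(u,r,e,'top',ray(C,u,r.max()+.5,.048)[:2],'bot',ray(C,u,r.min()-.5,.042)[:2],'deck',ray(C,u,e,.042)[:2])
C=cam('top'); im,d=ctrl.get_image('top')
c=im[150:215,175:275]; cv2.imwrite('pics/t5.png',cv2.resize(c[:,:,::-1],None,fx=8,fy=8,interpolation=cv2.INTER_CUBIC))
E
```

```text
[0.56530984 0.13881206 0.0672721 ] 1.5886074430352801 16.15
230 [262 263] 49.5 top [0.55318494 0.12755237] bot [0.55270703 0.12521534] deck [0.55329514 0.24139967]
250 [261 262 263] 49.5 top [0.56489314 0.12776837] bot [0.56488543 0.1261303 ] deck [0.56296026 0.24157782]
270 [262 263] 49.5 top [0.5766013  0.12798437] bot [0.57708679 0.12566511] deck [0.57262536 0.24175596]
285 [260 262 263] 49.5 top [0.5853824  0.12814637] bot [0.58615373 0.12721125] deck [0.57987417 0.24188957]
```

View pics/t5.png

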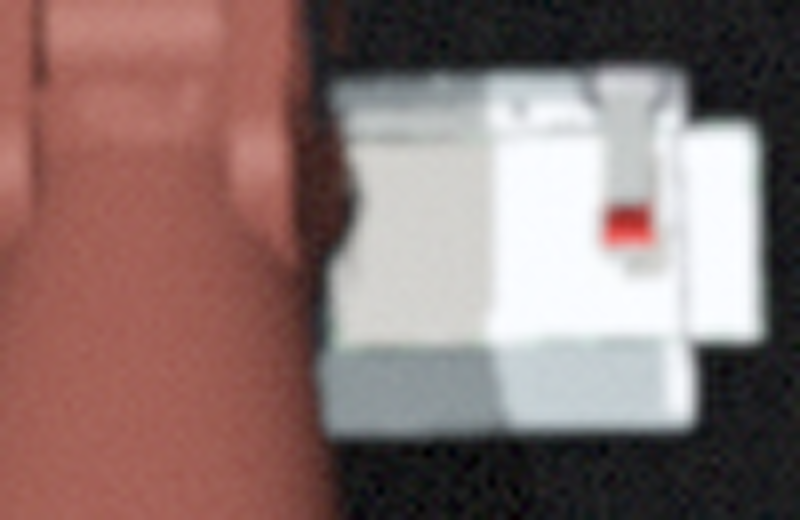

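The top view shows the strip sticking out, with the scored line at u≈685 and the ledge edge at about 691. That leaves roughly 1–2 mm to go, so I'll nudge it 1.5 mm and rise to look from above.

Call:
servo_tool(
  dp=[
    [-1.5,0,0],
    [0,0,0],
    [0,0,0],
    [3,0,0],
    [10,0,-5],
    [0,0,-45],
    [0,0,-50],
    [0,0,-50],
    [0,0,-50],
    [0,0,0],
  ],
  twist=[0,0,0,0,0,0,0,0,0,0],
)

```text
time_s: 17.25
ee_pos: [0.5675, 0.1514, 0.276]
ee_rot: [0.701, 0.714, 0.004, 0.004]
ft_force: [0.7, 0.5, 0.6]
grip_width: 0.0426
finger_force: 0.0
```

Call:
servo_tool(
  dp=[
    [0,-15,0],
    [0,-15,0],
    [0,-15,0],
    [0,-15,0],
    [0,-10,0],
    [-10,0,0],
    [0,0,0],
  ],
  twist=[0,0,0,0,0,0,0],
  claw=-1,
)

```text
time_s: 17.95
ee_pos: [0.4956, 0.1385, 0.2675]
ee_rot: [0.701, 0.713, 0.0, 0.0]
ft_force: [0.7, 0.1, -0.8]
grip_width: 0.0002
finger_force: 0.0
```

```bash
python3 - <<'E'
from h import *
p,X,h,o=head(); print(p,h,o['time_s'])
C=cam('wrist'); im,d=ctrl.get_image('wrist'); import pickle; pickle.dump((C,im,d),open('w6.pkl','wb'))
cv2.imwrite('pics/w6.png',cv2.resize(im[:,:,::-1],None,fx=1.5,fy=1.5))
yw=.02;E=np.array([[np.cos(yw),-np.sin(yw)],[np.sin(yw),np.cos(yw)]]);J=np.array([.5589,.102])
C=cam('top')
for a in np.arange(.7,1.06,.05):
    l=np.array([79-133*np.cos(a)+12.5*np.sin(a),-115])/1e3; z=.0543+.133*np.sin(a)+.0125*np.cos(a)
    print(round(a,2),np.round(l*1e3),round(z,3),np.round(proj(C,[*(J+E@l),z]),1),'meas',(253.5,178.5))
E
```

```text
[0.49561018 0.13854239 0.2675489 ] 1.5883034378672891 17.95
0.7 [ -15. -115.] 0.15 [252.6 180.3] meas (253.5, 178.5)
0.75 [ -10. -115.] 0.154 [252.6 178.7] meas (253.5, 178.5)
0.8 [  -5. -115.] 0.158 [252.5 177.1] meas (253.5, 178.5)
0.85 [   1. -115.] 0.162 [252.4 175.4] meas (253.5, 178.5)
0.9 [   6. -115.] 0.166 [252.4 173.6] meas (253.5, 178.5)
0.95 [  12. -115.] 0.17 [252.3 171.9] meas (253.5, 178.5)
1.0 [  18. -115.] 0.173 [252.2 170.1] meas (253.5, 178.5)
1.05 [  24. -115.] 0.176 [252.1 168.2] meas (253.5, 178.5)
```

View pics/w6.png

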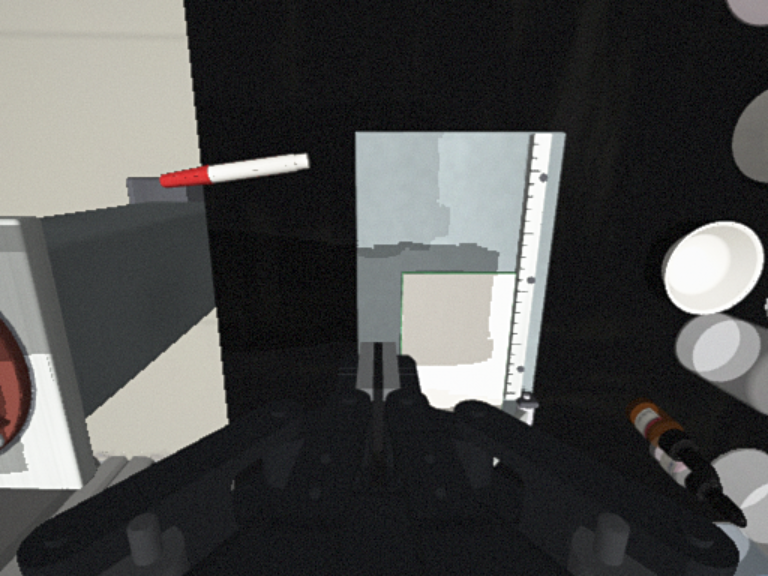

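The wrist view shows the plate's left edge at v≈272 and the deck's left end at v≈131; the gripper hides the scored line. I'll check the line numerically in the top view.

```bash
python3 - <<'E'
from h import *
import pickle
C,im,d=pickle.load(open('w6.pkl','rb'))
I=im.astype(int)
for u in (290,310,325):
    e1=np.abs(np.diff(I[70:110,u].sum(1))).argmax()+70.5
    g=I[...,1]-np.maximum(I[...,0],I[...,2]); r=np.where(g[170:195,u]>15)[0]+170
    if len(r): print(u,e1,r,'gap',ray(C,u,e1,.042)[1]-ray(C,u,r.max()+.5,.048)[1])
r=[c for c in range(300,390)]
P=np.array([ray(C,513/1.5,273/1.5,.048)[:2]]);yw=.02;E=np.array([[np.cos(yw),-np.sin(yw)],[np.sin(yw),np.cos(yw)]]);J=np.array([.5589,.102])
print('pBL jig',E.T@(P[0]-J)*1e3)
C=cam('top'); a=np.mean([ctrl.get_image('top')[0].astype(float).mean(2) for _ in range(4)],0)
for v in (165,168,184,188,190): 
    row=a[v]; print(v,np.round(row[256:275]).astype(int))
for v in (195,198,201): print('deck',v,np.round(a[v,256:268]).astype(int))
for v in (165,184,188): print(v,E.T@(ray(C,260.,v,.048)[:2]-J)*1e3, 'dy/px',ray(C,261.,v,.048)[1]-ray(C,260.,v,.048)[1])
print('deck end col260 @198',E.T@(ray(C,260.,198,.042)[:2]-J)*1e3, '@160',E.T@(ray(C,260.,160,.042)[:2]-J)*1e3)
E
```

```text
290 87.5 [181 182] gap 0.1164641696004124
310 87.5 [181 182] gap 0.11643203328614896
325 87.5 [181 182] gap 0.11640792598606747
pBL jig [56.14348079 23.72744106]
165 [190 219 233 221 176 139 144 151 151 150 152 155 138  94  44  26  30  30
  28]
168 [210 234 242 231 229 244 251 252 252 252 252 252 239 187  90  30  30  25
  28]
184 [226 232 241 237 225 239 251 252 252 252 252 252 244 212 145  64  29  25
  25]
188 [252 252 251 242 230 242 251 252 252 252 252 252 251 237 183  90  30  26
  25]
190 [251 251 250 241 227 237 247 248 248 247 249 249 246 228 174  82  29  27
  27]
deck 195 [204 212 231 241 226 168  77  27  21  24  27  29]
deck 198 [203 212 231 247 237 186  92  32  23  26  28  27]
deck 201 [205 209 218 228 220 169  81  29  25  25  30  29]
165 [  60.51019212 -144.02641063] dy/px -0.0038354867555144417
184 [ -13.20901908 -141.22565189] dy/px -0.0038081064341288426
188 [ -28.59479572 -140.64111161] dy/px -0.0038023918935089843
deck end col260 @198 [ -66.14213263 -139.2185212 ] @160 [  81.41032424 -144.8243711 ]
```

Call:
servo_tool(
  dp=[
    [0,-22,0],
    [0,-22,0],
    [0,-22,0],
    [-30,0,10],
    [-30,0,10],
    [-30,0,10],
    [-30,0,10],
    [0,0,10],
    [0,0,0],
    [0,0,0],
  ],
  twist=[0,0,0,0,0,0,0,0,0,0],
)

```text
time_s: 19.2
ee_pos: [0.4314, 0.0187, 0.2174]
ee_rot: [0.701, 0.714, -0.0, -0.0]
ft_force: [-0.5, -0.3, -0.1]
grip_width: -0.0001
finger_force: 0.0
```

```bash
python3 - <<'E'
from h import *
p,X,h,o=head(); print(p,h,o['time_s'])
C=cam('wrist'); im,d=ctrl.get_image('wrist'); import pickle; pickle.dump((C,im,d),open('w7.pkl','wb'))
c=im[100:384,180:480]; cv2.imwrite('pics/w7.png',cv2.resize(c[:,:,::-1],None,fx=2,fy=2,interpolation=cv2.INTER_CUBIC))
E
```

```text
[0.43137046 0.01873133 0.21740863] 1.5892635221177953 19.2
```

View pics/w7.png

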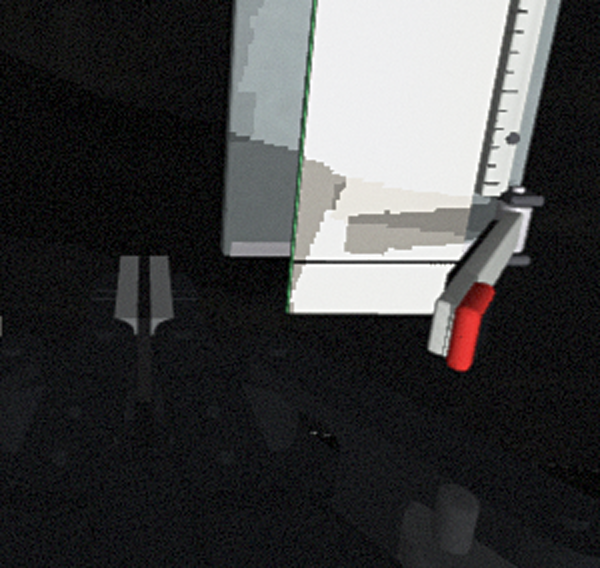

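The scored line runs from (294,261) to beyond (440,263) in the 2x crop. The deck's end edge is at about (225–290, 255), the strip's end at v≈313, and the red pad at (468,325).

```bash
python3 - <<'E'
from h import *
import pickle
C,im,d=pickle.load(open('w7.pkl','rb')); I=im.astype(int).sum(2)
yw=.02;E=np.array([[np.cos(yw),-np.sin(yw)],[np.sin(yw),np.cos(yw)]]);J=np.array([.5589,.102])
for u in (300,310,318): print(u,'deck',I[218:236,u])
for u in (340,370,390): print(u,'score',I[226:236,u],'end',I[250:262,u])
jf=lambda u,v,z:E.T@(ray(C,u,v,z)[:2]-J)*1e3
for u in (295,310,320): print('deck v227',jf(u,227,.042),jf(u,228,.042))
for u in (330,350,390): print('score',jf(u,231,.048),'end',jf(u,256.5,.048))
P=pts(C,d); m=(im[...,0]>150)&(im[...,1]<70); q=P[m]; q=(q[:,:2]-J)@E; z=P[m][:,2]
print('pad',m.sum(),np.median(q,0)*1e3,np.percentile(q,[2,98],axis=0)*1e3,np.percentile(z,[2,50,98]))
E
```

```text
300 deck [296 292 313 461 456 441 431 436 448 465 129  22  39   7  15  39  14  74]
310 deck [314 289 317 423 459 440 424 435 454 462 139  11  61  51   7   6  14  64]
318 deck [301 306 301 423 452 446 440 413 449 466 141   0   0  16  16  13  63   0]
340 score [711 721 730 758 220 186 758 736 718 716] end [708 714 718 713 732 751 463 125   3  37  63  61]
370 score [502 720 742 761 301 210 755 734 719 715] end [706 718 710 712 718 745 629 191  13  50  58  45]
390 score [716 714 729 761 299 200 757 731 715 719] end [713 714 712 709 720 746 626 185  34  36  54  45]
deck v227 [ -77.02259973 -138.58386887] [ -76.96255034 -139.88689189]
deck v227 [ -59.06447837 -138.59783182] [ -58.98324294 -139.90084127]
deck v227 [ -47.09285706 -138.6071401 ] [ -46.9974987 -139.9101405]
score [ -36.60501948 -141.04657308] end [ -33.76179761 -174.88543561]
score [ -13.04207735 -141.06473587] end [  -9.46542321 -174.90308719]
score [  34.07944491 -141.10105807] end [  39.12268781 -174.93838699]
pad 623 [ -16.87338249 -102.94068406] [[-255.09469901 -124.80993567]
 [  -1.60540818  104.08483765]] [0.01289856 0.1670871  0.17194356]
```

```bash
python3 - <<'E'
from h import *
import pickle
C,im,d=pickle.load(open('w7.pkl','rb')); I=im.astype(int).sum(2)
yw=.02;E=np.array([[np.cos(yw),-np.sin(yw)],[np.sin(yw),np.cos(yw)]]);J=np.array([.5589,.102])
for y in (-80,-50,-20,10):
    f=lambda x,z:proj(C,[*(J+E@[x/1e3,y/1e3]),z]); u,v=f(60,.048); v=int(round(v)); print(y,'x60z48',round(u,1),'x60z54',round(f(60,.054)[0],1),'x-40',round(f(-40,.048)[0],1),v,int(u)-8,I[v,int(u)-8:int(u)+14], 'front',int(f(-40,.048)[0])-5,I[v,int(f(-40,.048)[0])-5:int(f(-40,.048)[0])+6])
E
```

```text
-80 x60z48 421.5 x60z54 424.9 x-40 331.6 181 413 [714 711 710 709 717 742 524 271 215 230 321 597 705 710 686 691 676 672
 664 665 664 676] front 326 [317 317 303 173 348 420 513 523 507 505 503]
-50 x60z48 426.6 x60z54 430.2 x-40 333.9 154 418 [712 711 711 714 723 735 626 321 218 217 253 521 632 682 686 677 678 676
 661 654 656 659] front 328 [496 509 509 247 204 333 735 731 721 716 720]
-20 x60z48 432.0 x60z54 435.8 x-40 336.5 125 424 [711 713 716 712 725 743 392 219 221 223 309 462 533 532 548 682 685 678
 676 663 656 662] front 331 [518 529 501 228 342 507 730 729 716 719 717]
10 x60z48 437.8 x60z54 441.8 x-40 339.2 95 429 [710 707 708 710 717 724 671 342 191 196 200 242 316 349 355 366 360 378
 361 361 425 645] front 334 [519 527 446 206 345 666 729 718 716 714 712]
```

The line is about 1 mm past the ledge edge and the fence gap is under 1 mm, so the plate is in place. The bar is at about 0.8 rad. Next I'll press it down along its arc.

Call:
servo_tool(
  dp=[
    [-17,0,0],
    [-17,0,0],
    [0,22,0],
    [0,22,0],
    [0,22,0],
    [0,22,0],
    [0,22,0],
    [0,19,0],
    [0,0,0],
    [0,0,0],
  ],
  twist=[0,0,0,0,0,0,0,0,0,0],
)

```text
time_s: 20.25
ee_pos: [0.561, -0.0127, 0.2174]
ee_rot: [0.7, 0.714, -0.0, -0.0]
ft_force: [-0.7, -0.5, -0.0]
grip_width: 0.0001
finger_force: 0.0
```

```bash
python3 - <<'E'
from h import *
p,X,h,o=head(); yw=.02;E=np.array([[np.cos(yw),-np.sin(yw)],[np.sin(yw),np.cos(yw)]]);J=np.array([.5589,.102])
print(p,h,E.T@(p[:2]-J)*1e3,o['ft_force'],np.round(o['joint_pos'],2))
E
```

```text
[ 0.56095813 -0.01266656  0.21744989] 1.5902732849309533 [  -0.23546189 -114.68478615] [-0.67575531 -0.46792065 -0.04508512] [-0.26 -0.02 -0.1   1.49 -0.    1.3 ]
```

Call:
servo_tool(
  dp=[
    [0,0,8],
    [0,0,8],
    [0,0,8],
    [0,0,8],
    [0,-5,5],
    [0,-5,5],
    [0,-5,5],
    [0,-5,5],
    [0,0,0],
  ],
  twist=[0,0,0,0,0,0,0,0,0],
)

```text
time_s: 21.15
ee_pos: [0.54, -0.0138, 0.1646]
ee_rot: [0.701, 0.713, -0.0, -0.0]
ft_force: [-0.1, -0.3, -0.4]
grip_width: 0.0001
finger_force: 0.0
```

Call:
servo_tool(
  dp=[
    [0,-4,6],
    [0,-4,6],
    [0,-4,6],
    [0,-3,6],
    [0,-3,6],
    [0,-3,6],
    [0,-3,6],
    [0,-2,6],
    [0,0,0],
  ],
  twist=[0,0,0,0,0,0,0,0,0],
)

```text
time_s: 22.05
ee_pos: [0.5142, -0.0142, 0.1162]
ee_rot: [0.701, 0.713, -0.0, -0.001]
ft_force: [-0.2, -0.3, 0.6]
grip_width: 0.0001
finger_force: 0.0
```

Call:
servo_tool(
  dp=[
    [0,-2,5],
    [0,-2,5],
    [0,0,5],
    [0,0,5],
    [0,0,2],
    [0,0,0],
    [0,0,0],
  ],
  twist=[0,0,0,0,0,0,0],
)

```text
time_s: 22.75
ee_pos: [0.5111, -0.0145, 0.0953]
ee_rot: [0.701, 0.713, -0.0, 0.0]
ft_force: [0.0, 0.5, 0.4]
grip_width: 0.0002
finger_force: 0.0
```

Call:
servo_tool(
  dp=[
    [0,0,1],
    [0,0,1],
    [0,0,0],
    [0,0,0],
  ],
  twist=[0,0,0,0],
)

```text
time_s: 23.15
ee_pos: [0.511, -0.0145, 0.0933]
ee_rot: [0.701, 0.713, -0.0, 0.0]
ft_force: [-0.0, -0.2, 0.9]
grip_width: 0.0002
finger_force: 0.0
```

Call:
servo_tool(
  dp=[
    [0,0,1],
    [0,0,1],
    [0,0,0],
    [0,0,0],
  ],
  twist=[0,0,0,0],
)

```text
time_s: 23.55
ee_pos: [0.5111, -0.0145, 0.0915]
ee_rot: [0.701, 0.713, -0.0, 0.0]
ft_force: [-0.8, -0.5, 3.7]
grip_width: -0.0001
finger_force: 1.6
```

```bash
python3 - <<'E'
from h import *
C=cam('scene'); im,d=ctrl.get_image('scene'); p,X,h,o=head(); print(p,o['ft_force'])
P=pts(C,d); m=(im[...,0]>130)&(im[...,1]<70)&(im[...,2]<70)&(abs(P[...,1]+.013)<.04)&(P[...,0]>.46)
if m.sum(): print(m.sum(),np.percentile(P[m],[5,50,95],axis=0))
E
```

```text
[ 0.51105906 -0.01448783  0.09145102] [-0.52274571  0.62783898  3.39153199]
20 [[ 0.48980526 -0.02126796  0.06262285]
 [ 0.49761508 -0.00991653  0.06548428]
 [ 0.50853787 -0.00280308  0.06801291]]
```

Call:
servo_tool(
  dp=[
    [0,0,1],
    [0,0,1],
    [0,0,0],
    [0,0,0],
  ],
  twist=[0,0,0,0],
)

```text
time_s: 24.0
ee_pos: [0.5112, -0.0145, 0.0913]
ee_rot: [0.701, 0.713, 0.0, 0.0]
ft_force: [-9.0, 1.6, 20.6]
grip_width: 0.0003
finger_force: 10.4
```

Call:
servo_tool(
  dp=[
    [0,0,-5],
    [0,0,-10],
    [0,0,-30],
    [0,0,-45],
    [0,-20,-45],
    [0,-40,0],
    [0,-40,0],
    [0,0,0],
    [0,0,0],
  ],
  twist=[0,0,0,0,0,0,0,0,0],
)

```text
time_s: 24.9
ee_pos: [0.4111, -0.0164, 0.225]
ee_rot: [0.701, 0.713, 0.0, 0.001]
ft_force: [0.3, -0.3, 0.8]
grip_width: 0.0001
finger_force: 0.0
```

```bash
python3 - <<'E'
from h import *
p,X,h,o=head(); print(p,o['ft_force'])
yw=.02;E=np.array([[np.cos(yw),-np.sin(yw)],[np.sin(yw),np.cos(yw)]]);J=np.array([.5589,.102])
for n in ('top','wrist','scene'):
    C=cam(n); im,d=ctrl.get_image(n); P=pts(C,d); q=(P[...,:2]-J)@E
    m=(im[...,0]>130)&(im[...,1]<70)&(im[...,2]<70)&(abs(q[...,1]+.115)<.03)&(abs(q[...,0]+.03)<.08)
    if m.sum(): print(n,m.sum(),np.median(q[m],0)*1e3,np.percentile(P[m][:,2],[10,50,90]))
    if n=='wrist':
        I=im.astype(int).sum(2)
        for u in (340,360,380): 
            a,b=[int(round(proj(C,[*(J+E@[0.001*(-35+ (u-340)),y]),.048])[1])) for y in (-.13,-.15)]
            print(a,b)
        for x in (-35,-25,-15):
          for y0 in np.arange(-.146,-.134,.001):
            uu,vv=proj(C,[*(J+E@[x/1e3,y0]),.048]); print(int(I[int(round(vv)),int(round(uu))]) if 0<=vv<383 and 0<=uu<511 else None,end=' ')
          print()
E
```

```text
[ 0.41110144 -0.0164201   0.22496278] [ 0.34390217 -0.27653524  0.84085807]
wrist 374 [ -56.28808472 -113.31121737] [0.06547818 0.06659103 0.06750657]
192 208
192 208
192 208
714 723 732 742 742 436 196 637 727 536 536 508 
715 716 730 746 746 423 180 614 741 720 724 713 
714 710 726 746 746 431 178 615 741 724 724 711 
scene 35 [ -59.607528  -114.8812992] [0.06334172 0.06628562 0.06812353]
```

The bar is flat (pad top at 66.6 mm), the line is at y ≈ −140 mm in the jig frame, and the arm is clear.

```bash
python3 -c "
from bench import ctrl
print(ctrl.hand_in())"
```

```text
the job is handed in; nothing more can be done
None
```

I handed the job in; by my last measurements the plate is against the fence (gap under 1 mm), the scored line is within about 1 mm of the ledge edge, the bar is flat on the plate, and the arm is clear, but no verdict came back.

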